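# Lock up the plant-feed chest

## Robot

A 6-joint arm with a two-finger parallel gripper is mounted at the origin on the work surface. World frame = base frame: x ahead of the robot, y to its left, z up, the work surface at z = 0. Lengths are in mm, angles in rad, forces in N, time in s.
With the tool pointing down it reaches from about 300 to 775 mm from the base axis. Payload 14.6 kg.
Tool frame: the origin (TCP) lies at the very end of the fingers, on their centre line; the grasp point (between the pads) lies 19 mm behind it (grip_point_offset is the distance from the TCP to the grasp point, in mm); z points along the fingers, y is the line along which they close (so a half turn about z gives the same grasp; the last joint's range is limited). The gripper opens to 94 mm and grips with 3 to 60 N. Pads are 16 mm wide; open, the fingers measure 119 mm over their backs; the gripper's body (75 mm by 177 mm) begins 78 mm behind the grasp point.
Start: joints at [1.274, 0.3, 1.521, -0, 1.321, -0.067], TCP at [125.279, 535.532, 205.446] pointing down, gripper open.
Joint ranges: [-3.03, 3.03], [-0.79, 2.21], [0.23, 2.52], [-1.04, 4.18], [0, 3.07], [-2.55, 2.55]. Speed limits (rad/s): [2.22, 2.22, 2.57, 3.14, 3.14, 3.14].

## Interface

Orientations are given as [roll, pitch, yaw] about the fixed x, y, z axes, in that order (R = Rz(yaw) Ry(pitch) Rx(roll)).
In Python, from cell import read_state, camera, camera_info, sign_off, grip_point_offset gives the robot as it stands.
- The arm moves only by the shell command python3 -m handwheel 'ROWS' [FORCE]. ROWS is text: rows parted by semicolons, each of 5 numbers parted by spaces: the shift along the world's x, y, z in units of 40 mm (1.0 is 40 mm), then the turn about the world's z in units of 5 degrees (1.0 is 5 degrees), then the closure, from 0 (fully open) to 1 (shut). In form: dx dy dz yaw gripper; .... A call has 1 to 12 rows; each row shifts and turns the commanded pose from where the row before left it; what a row does not reach is not made up. A row lasts 1/12 s, in which the tool goes at most 41.7 mm and 7.16 degrees, less where a joint would pass 70% of its speed; a pose out of reach is approached as far as the arm can. A call is refused whole if a number of a shift passes 1 or a number of a turn 1, either way. A call with a gripper value outside its range is refused whole. The fingers move at their own pace and stop on an object; FORCE is the grip in N (left out, the last holds). Time passes only in rows, so rows that do not move let the fingers close. It gives the time, the measured TCP pose, the force, the opening and the grip force at its end, in the units of the state.
- read_state(): the state, without advancing time (a new reading comes with each control period).
- camera(name): name is "scene" or "side" or "wrist"; returns (picture, depth): 384x512x3 uint8, red, green, blue; 384x512 float32, mm along the optical axis (not along the pixel's ray), 0 where there is no reading.
- camera_info(name): a dict with "intrinsics" (3x3 intrinsics, pixels), "world_from_camera" (4x4, takes a point from camera to world coordinates). Camera axes: x right, y down, z forward; pixel columns grow to the right and rows downward; lengths in mm; the calibration is good to about 2 mm. A picture is of the moment at which its call begins: read the wrist's pose just before it. camera_info takes no time and is no camera call; for the wrist camera it gives the pose at the moment of the call.
- sign_off(): hands the job in; it is judged then, once.
The state is a dict: "clock": time; "joints": joint angles; "qd": joint speeds; "effort": joint torques, N m; "eef_pos": TCP position; "eef_rot": TCP orientation; "wrist_force": force on the tool from outside, world axes, zero at the start; "moment": the same for the moment, N m; "finger_gap": finger opening in mm; "finger_force": force on a finger pad.
Only numpy, scipy, OpenCV 4.12 (cv2) and the standard library are available. Lean on these libraries where they do the work, as an engineer would, in place of code of your own. Each camera call takes 0.05 s, during which the arm holds its last target. There are 200 camera calls.

## Task

Lock up the plant-feed chest on the potting table: first push the sliding bolt on its sloping lid fully home through the keeper. Then feel for the lock with the key standing in it, turning it a little back and forth while pressing it lightly inward until it sinks in, and turn it clockwise to the stop; leave it pushed in and let go. Leave everything else on and around the chest as it stands.

Things in the scene. Friction and masses are not known exactly. Their poses are not given: they have to be found in the camera images.
- lid: Sloping face of the fixed feed chest, with a green lid panel 2 mm proud. Chest 300 x 300 mm, 80 mm high at the slope's foot, rising at 30 degrees to a flat ledge 210 mm high, 75 mm deep. Origin: centre of the slope, on its surface. x points up the slope, y to the left across it for someone facing the slope, z out of it (30 degrees off vertical).
- lock (a point): Centre of the round brass lock plate (52 mm across, 9 mm high), on the slope's surface, at lid x -55, y -20, z 0 mm; the key's axis runs through it along the lid's z. A rotor with a slot is hidden in it: 2 mm in, the key's blade meets the rotor; only when within about 0.1 rad of the slot does it sink on to 12 mm. Press with 6 to 12 N: over 20 N can drag the rotor round.
- key_grip (a point): Centre of the key's red bow: 50 mm wide, 10 mm thick, 44 mm high along the key's axis, yellow along one narrow edge. It lies on the lock's axis, 56 mm above the slope with the key out, 44 mm when fully in. The key is captive: it slides 12 mm inward (3 N) and turns (0.03 N m), and stays where it is left.
- key (a joint): Turn of the key, rad, clockwise seen from outside. At 0 the yellow edge points straight up the slope (lid x) and the bow's flat faces look to lid +y and -y. The hidden slot waits anywhere from -0.80 to -0.20, whatever the key's start. Once sunk in, the key carries the rotor (0.12 N m) clockwise to a stop near 0.70: locked; a red dot marks where the yellow edge then points. Free key: -1.2 to 1.0.
- bolt (a joint): Slide of the bolt in m: 0 is drawn back, 0.040 is fully home at its stop; it moves along the lid's +y. 2.5 N to move; it stays where it is left.
- bolt_knob (a point): Centre of the upright black knob (18 mm across, standing along lid z from 16 to 62 mm above the slope) on the bolt rod: 46 mm above the slope, at lid x 60, y 0 mm when the bolt reads 0. The rod (14 mm thick, 128 mm long) runs through two dark bridges (28 mm high, centred at lid y -32 and 58 mm) and goes home through the keeper, a like bridge at y 88 mm.
- terracotta: Small terracotta pot, 68 mm across, 60 mm high, loose on the chest's ledge. Origin under its centre.
- jar: Glass jar with brass cap, 56 mm across, 80 mm high, loose on the ledge. Origin under its centre.
- twine: Spool of twine, 68 mm across, 66 mm high, standing loose before the slope's foot. Origin under its centre.
- tape: Roll of blue tape lying flat, 100 mm across, 38 mm high, loose before the slope's foot. Origin under its centre.
- pail_a: Metal pail with a seedling, 110 mm across, 115 mm high (leaves to 200 mm), loose beside the chest. Origin under its centre.
- pail_b: Empty metal pail, 110 mm across, 115 mm high, loose beside the chest. Origin under its centre.
- spray: White spray bottle with a green head, 76 mm across, 193 mm high, loose beside the chest. Origin under its centre.

How it is judged (in metres and radians):
On the way, in this order (a step that is already met when the one before it is completed fails the run):
1. the bolt is pushed fully home while the key is still out (value of joint bolt above 0.036 m and not (z of key_grip in the frame of lid below 0.048 m)), for 0.2 s.
2. the key has found the slot and sunk in, with the bolt home (value of joint bolt above 0.036 m and z of key_grip in the frame of lid below 0.048 m), for 0.2 s.
At the end, for the whole second after the job is handed in: The bolt is home (at least 36 of its 40 mm), the key is sunk at least 8 of its 12 mm into the lock and turned clockwise to the stop (reading over 0.58 rad), both at rest; no bystander stands more than 30 mm from its start (all of step 2 and value of joint key above 0.58 rad and velocity of joint key below 0.05 rad/s and velocity of joint bolt below 0.01 m/s and distance of each of terracotta, jar, twine, tape, pail_a, pail_b, spray from where it was at the start of the episode below 0.03 m); the robot touches nothing.
It fails at once if a pot, jar, roll, spool, pail or bottle is shifted by more than 30 mm or tipped (distance of any of terracotta, jar, twine, tape, pail_a, pail_b, spray from where it was at the start of the episode above 0.03 m or angle between any of terracotta, jar, twine, tape, pail_a, pail_b, spray's own z axis and vertical above 0.4 rad).
It also fails if it takes over 51 s, if anything falls off the work surface, if the arm or the gripper's body presses on something with over 40 N, if the wrist force passes 120 N, or if a joint passes its speed limit or range.

## Working session

There is one attempt and no reset: what is moved stays moved. The work goes in short steps, Python scripts to look and compute and a shell command to move; the robot and the scene stay as the last step left them, time stands still between calls to the robot, and variables do not carry over. Pictures are saved under pics/ and viewed, at most 10 in all, crops included, and the job is handed in when it is done.

```bash
ls; mkdir -p pics; python3 - <<'E'
from cell import *
import cv2,numpy as np
print(read_state()); 
for n in("scene","side"):
    p,d=camera(n);cv2.imwrite(f"pics/{n}0.png",p[:,:,::-1]);np.savez(f"{n}0.npz",p=p,d=d)
    i=camera_info(n);print(n,np.round(i["intrinsics"],1).tolist(),np.round(i["world_from_camera"],3).tolist())
E
```

```text
pics
{'clock': 0.0, 'joints': array([ 1.27439353e+00,  3.00486454e-01,  1.52158010e+00,  2.36184554e-05,
        1.32072862e+00, -6.65779540e-02]), 'qd': array([-2.03360224e-03, -6.80657548e-04,  2.27472847e-03,  1.98235399e-05,
       -1.35024857e-03, -3.63545367e-04]), 'effort': array([ 5.61427732e-04, -5.31784201e+01, -3.52737808e+01,  7.08972942e-02,
        2.43730098e-02, -7.03275646e-05]), 'eef_pos': array([125.19970989, 535.28286694, 204.87833396]), 'eef_rot': array([-3.14039432e+00, -1.02828234e-04,  2.91176189e+00]), 'wrist_force': array([-0.09454767, -0.65945874,  0.28361612]), 'moment': array([-0.03542677, -0.02629846,  0.00385087]), 'finger_force': 0.0, 'finger_gap': 94.33788543315353}
scene [[458.6, 0.0, 248.7], [0.0, 458.6, 193.6], [0.0, 0.0, 1.0]] [[0.498, 0.603, -0.623, 1425.215], [0.867, -0.361, 0.343, -466.741], [-0.018, -0.711, -0.703, 1128.857], [0.0, 0.0, 0.0, 1.0]]
side [[485.8, 0.0, 258.9], [0.0, 485.8, 195.5], [0.0, 0.0, 1.0]] [[0.97, -0.161, 0.184, 262.605], [-0.244, -0.664, 0.707, -1079.23], [0.008, -0.731, -0.683, 1186.883], [0.0, 0.0, 0.0, 1.0]]
```

View pics/scene0.png

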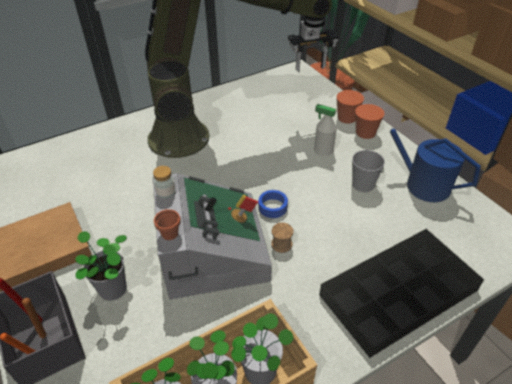

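View pics/side0.png

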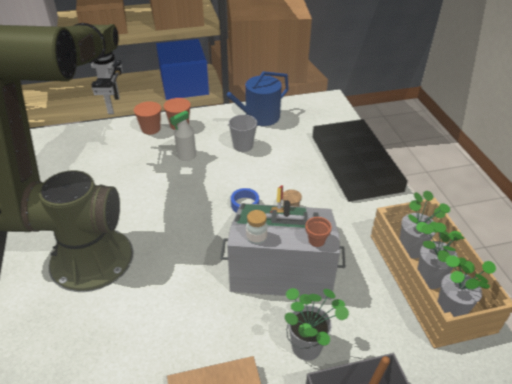

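Scene view: the chest is at about (215,235), with its slope facing right/back towards the tape (273,204) and the twine (282,236). The red bow is at (247,203) and the black bolt at (208,215). Jar and terracotta stand on the ledge. In the side view the ledge faces the camera.

```bash
cat > h.py <<'E'
from cell import *
import cv2,numpy as np
def cloud(n,d):
    i=camera_info(n);K=i["intrinsics"];T=np.array(i["world_from_camera"])
    v,u=np.mgrid[:d.shape[0],:d.shape[1]]
    c=np.stack([(u-K[0][2])/K[0][0]*d,(v-K[1][2])/K[1][1]*d,d],-1)
    return c@T[:3,:3].T+T[:3,3]
E
python3 - <<'E'
from h import *
f=np.load("scene0.npz");p=f["p"];d=f["d"];P=cloud("scene",d)
h=cv2.cvtColor(p,cv2.COLOR_RGB2HSV)
m=(h[...,0]>60)&(h[...,0]<90)&(h[...,1]>90);m[:170]=0;m[250:]=0;m[:,:170]=0;m[:,275:]=0
Q=P[m&(d>0)];print(len(Q))
for _ in range(5):
    c=np.median(Q,0) if _==0 else Q.mean(0);n=np.linalg.svd(Q-c)[2][2];n*=np.sign(n[2]);r=(Q-c)@n;Q=Q[abs(r)<max(3,2*r.std())]
print(len(Q),c,n,np.degrees(np.arccos(n[2])),np.degrees(np.arctan2(n[1],n[0])))
# slope-plane coords
x=np.array([-n[0],-n[1],0]);x/=np.linalg.norm(x);x=x*n[2]+np.array([0,0,np.sqrt(1-n[2]**2)]);y=np.cross(n,x)
r=(P-c)@n;print("x",x,"y",y)
R=P[(abs(P[...,2]-210)<4)&(d>0)];R=R[(np.linalg.norm(R[:,:2]-c[:2],axis=1)<300)]
print("ledge",len(R),cv2.minAreaRect(R[:,:2].astype(np.float32)), R.mean(0))
G=cv2.minAreaRect(np.c_[(Q-c)@x,(Q-c)@y].astype(np.float32));print("green",G)
g=c+x*G[0][0]+y*G[0][1];print("green centre",g)
for nm,mm in dict(red=((h[...,0]<6)|(h[...,0]>174))&(h[...,1]>150),black=(h[...,2]<60),yellow=(h[...,0]>20)&(h[...,0]<32)&(h[...,1]>140)).items():
    S=P[mm&(d>0)];S=S[np.linalg.norm(S-g,axis=1)<140];L=np.c_[(S-g)@x,(S-g)@y,(S-g)@n];print(nm,len(S));len(S) and print(np.percentile(L,[2,50,98],axis=0).round(),S.mean(0).round())
E
```

```text
1416
1280 [564.48374171 -91.15154573 148.4744952 ] [0.15881782 0.47469734 0.86570164] 30.037079640653218 71.50148616576976
x [-0.27466987 -0.82097247  0.50056035] y [ 0.94833189 -0.31728006  0.        ]
ledge 1276 ((564.0204467773438, -201.5076904296875), (159.99453735351562, 302.3174743652344), 71.12554931640625) [ 586.21051003 -242.22402381  209.34574503]
green ((-3.085296630859375, 1.3783340454101562), (212.4699249267578, 193.82101440429688), 0.2678568959236145)
green centre [566.63829785 -89.05592004 146.93011803]
red 125
[[-74.  13.  38.]
 [-57.  18.  58.]
 [-41.  23.  76.]] [608. -20. 168.]
black 220
[[-78. -98.  -1.]
 [ 60.  43.  20.]
 [ 78. 127.  60.]] [ 603. -138.  193.]
yellow 25
[[-36.   9.  37.]
 [-33.  13.  59.]
 [-29.  17.  78.]] [597. -40. 180.]
```

```bash
python3 - <<'E'
from h import *
f=np.load("scene0.npz");d=f["d"];P=cloud("scene",d)
a=np.radians(71.3-180);X=np.array([np.cos(a),np.sin(a)]);Y=np.array([-X[1],X[0]])
g=np.array([566.6,-89.06])
L=(P[...,:2]-g);lx=L@X;ly=L@Y;z=P[...,2]
near=(d>0)&(abs(lx)<260)&(abs(ly)<230)
zs=147.0+lx*np.tan(np.pi/6)
for nm,m in dict(slope=near&(abs(z-zs)<4)&(z>85)&(z<205),ledge=near&(abs(z-210)<3)&(lx>105)).items():
    print(nm,m.sum())
    for s in range(-100,200,15):
        k=m&(abs(lx-s)<7)
        if k.sum()>5: print(s,k.sum(),np.percentile(ly[k],[0,3,97,100]).round(1))
    print("lx ext",np.percentile(lx[m],[0,1,50,99,100]).round(1))
E
```

```text
slope 3797
-100 170 [-115.1 -105.2  175.1  182.3]
-85 218 [-111.8  -96.8  176.   182.1]
-70 206 [-102.   -96.2  174.5  183.3]
-55 218 [-101.9  -96.2  177.   183.7]
-40 255 [-112.6  -99.6  176.8  183.8]
-25 310 [-114.3  -99.2  173.7  182.2]
-10 319 [-113.9 -103.6  174.7  183.1]
5 309 [-111.  -100.3  175.7  182.6]
20 263 [-116.1 -104.7  178.2  183.8]
35 161 [-109.9 -104.   176.1  181.9]
50 182 [-101.   -97.4  178.   182.5]
65 261 [-103.4  -91.8  175.7  180.7]
80 333 [-113.5  -98.8  171.6  180.5]
95 315 [-114.9 -105.6  173.7  181.6]
110 29 [-110.5  -90.3  172.8  178.8]
lx ext [-108.6 -102.6    0.9  102.1  107. ]
ledge 1088
110 212 [-109.6  -97.2  174.1  182. ]
125 264 [-115.8 -103.5  179.5  183.5]
140 130 [-21.3 -18.  179.9 181.6]
155 117 [-18.6 -13.2 181.8 182.9]
170 147 [-28.2 -20.  180.8 184.6]
185 156 [-112.1  -79.9  179.4  181.2]
lx ext [105.1 106.6 136.4 186.6 187.2]
```

```bash
python3 -m handwheel '0 0 1 0 0.5; 0 0 1 -0.95 1; 0.572 -0.783 0.2 -0.95 1; 0.572 -0.783 0.2 -0.95 1; 0.572 -0.783 0.2 -0.95 1; 0.572 -0.783 0.2 -0.95 1; 0.572 -0.783 0.2 -0.95 1; 0.572 -0.783 0 -0.95 1; 0.572 -0.783 0 -0.95 1; 0.572 -0.783 0 -0.95 1; 0.572 -0.783 0 -0.95 1; 0.572 -0.783 0 -0.95 1' 30
python3 -m handwheel '0.572 -0.783 0 -0.95 1; 0.572 -0.783 0 -0.95 1; 0.572 -0.783 0 -0.95 1; 0.572 -0.783 0 -0.95 1; 0.572 -0.783 0 -0.95 1; 0.572 -0.783 0 -0.95 1; 0.572 -0.783 0 -0.95 1; 0.572 -0.783 0 -0.95 1; 0.572 -0.783 0 -0.95 1; 0 0 0 0 1; 0 0 0 0 1'
python3 - <<'E'
from h import *
s=read_state();print(s["clock"],s["eef_pos"],s["eef_rot"],s["joints"],s["wrist_force"])
i=camera_info("wrist");p,d=camera("wrist");cv2.imwrite("pics/w1.png",p[:,:,::-1]);np.savez("w1.npz",p=p,d=d)
print(np.round(i["world_from_camera"],3).tolist())
E
```

```text
clock: 1.1
eef_pos: [354.6, 220.6, 325.4]
eef_rot: [3.142, -0.0, 1.996]
wrist_force: [0.0, 0.4, 0.2]
finger_gap: 17.5
finger_force: 0.0
clock: 2.02
eef_pos: [560.3, -60.9, 324.1]
eef_rot: [-3.139, 0.0, 1.252]
wrist_force: [-1.0, 0.8, 0.7]
finger_gap: 0.1
finger_force: 0.0
2.0167 [560.30681614 -60.86338056 324.06228824] [-3.13921480e+00  3.06188306e-04  1.25157151e+00] [-1.73206655e-01  2.74646398e-01  1.28253778e+00  4.30540665e-05
  1.58680557e+00  1.46019162e-01] [-0.96341191  0.83713533  0.71127055]
[[0.949, -0.303, -0.085, 585.551], [-0.315, -0.915, -0.252, 13.231], [-0.001, 0.266, -0.964, 503.115], [0.0, 0.0, 0.0, 1.0]]
```

View pics/w1.png

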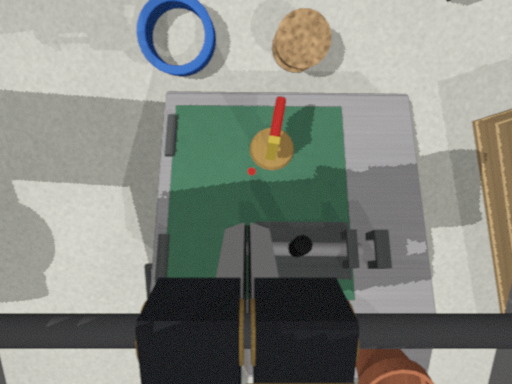

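Wrist view: knob top at (300,245), red bow at (278,115) with its yellow edge up-slope at (273,148), red dot at (252,171), and brass plate centred about (271,149). The fingers hang left of the knob.

```bash
cat >> h.py <<'E'
a=np.radians(-108.7);O=np.array([598.8,-100,145.]);c3,s3=np.sqrt(3)/2,.5
Xl=np.array([np.cos(a)*c3,np.sin(a)*c3,s3]);Zl=np.array([-np.cos(a)*s3,-np.sin(a)*s3,c3]);Yl=np.cross(Zl,Xl)
R=np.stack([Xl,Yl,Zl],1)
def lid(P):return (np.asarray(P)-O)@R
def wor(L):return O+R@np.asarray(L,float)
E
python3 - <<'E'
from h import *
f=np.load("w1.npz");p=f["p"];d=f["d"];L=lid(cloud("wrist",d));h=cv2.cvtColor(p,cv2.COLOR_RGB2HSV)
v,u=np.mgrid[:384,:512]
H,S,V=[h[...,k].astype(int) for k in range(3)]
def rep(n,m):
    m=m&(d>0);Q=L[m];print(n,m.sum(),u[m].mean().round(),v[m].mean().round(),np.percentile(Q,[3,50,97],axis=0).round(1).tolist())
red=((H<6)|(H>174))&(S>150)
rep("dot",red&(v>160)&(v<180)&(u<262)&(u>240))
bow=red&(v<160)&(v>85)&(u>255)&(u<300);rep("bow",bow)
rep("yellow",(H>20)&(H<33)&(S>150)&(v>125)&(v<165)&(u>262)&(u<285))
br=(H>10)&(H<22)&(S>100)&(v>120)&(v<175)&(u>245)&(u<300);rep("brass",br)
k=(V<50)&(v>230)&(v<262)&(u>285)&(u<316)&(L[...,2]>50);rep("knob",k)
g=(H>60)&(H<90)&(S>100)&(v<230);rep("green",g)
Q=L[bow&(d>0)];Q=Q[Q[:,2]>60];e=np.linalg.svd(Q[:,:2]-Q[:,:2].mean(0))[2][0];print("bow dir",e)
Y=L[(H>20)&(H<33)&(S>150)&(v>125)&(v<165)&(u>262)&(u<285)&(d>0)];print("lidY world",Yl)
print("knob pt",wor([60,0,46]),"key pts",wor([-55,-20,56]),wor([-55,-20,78]))
E
```

```text
dot 41 251.0 171.0 [[-31.1, -48.1, 3.4], [-27.9, -44.7, 4.5], [-24.4, -41.3, 5.8]]
bow 358 278.0 116.0 [[-76.2, -26.8, 76.9], [-57.5, -20.9, 78.7], [-39.9, -15.6, 80.2]]
yellow 255 273.0 147.0 [[-58.6, -30.1, 9.8], [-31.0, -25.1, 66.7], [-29.6, -13.1, 80.0]]
brass 1042 271.0 150.0 [[-73.9, -43.7, 5.0], [-50.1, -25.7, 9.3], [-31.9, -0.5, 11.3]]
knob 322 301.0 245.0 [[52.3, -7.4, 53.9], [59.9, -0.3, 62.4], [67.5, 7.7, 63.9]]
green 7810 259.0 176.0 [[-103.7, -127.9, 1.5], [-11.0, -39.1, 2.9], [30.7, 56.3, 4.3]]
bow dir [ 0.9843722  -0.17610043]
lidY world [ 0.94721028 -0.32061299  0.        ]
knob pt [ 589.51455911 -127.43265341  214.83716857] key pts [604.10420289 -21.94890343 165.99742261] [607.63094578 -11.52959038 185.0499815 ]
```

```bash
python3 -m handwheel '-0.04 -0.34 -0.6 0 1; -0.04 -0.34 -0.7 0 1; -0.04 -0.34 -0.8 0 1; -0.05 -0.33 -0.87 0 1; 0 0 0 0 1; 0 0 0 0 1'
python3 -m handwheel '0.284 -0.096 0 0 1; 0.284 -0.096 0 0 1; 0.189 -0.064 0 0 1;0.189 -0.064 0 0 1; 0 0 0 0 1'; python3 -c "
from h import *
s=read_state();print(lid(s['eef_pos']),s['wrist_force']@R)"
```

```text
clock: 2.57
eef_pos: [552.6, -112.6, 206.9]
eef_rot: [-3.14, -0.0, 1.254]
wrist_force: [0.8, -0.1, 0.6]
finger_gap: 0.5
finger_force: 0.0
clock: 2.98
eef_pos: [592.4, -125.7, 208.8]
eef_rot: [3.139, -0.0, 1.255]
wrist_force: [0.1, 0.8, -0.3]
finger_gap: 0.1
finger_force: 0.0
[54.72731618  2.21584706 42.0804207 ] [-0.81360932 -0.14611384  0.15915972]
```

```bash
python3 -m handwheel '0.189 -0.064 -0.05 0 1; 0.142 -0.048 0 0 1; 0.07 -0.024 0 0 1;0 0 0 0 1'; python3 -c "
from h import *
s=read_state();print(lid(s['eef_pos']),s['wrist_force']@R)
p,d=camera('wrist');cv2.imwrite('pics/w2.png',p[:,:,::-1]);np.savez('w2.npz',p=p,d=d)
h=cv2.cvtColor(p,cv2.COLOR_RGB2HSV);L=lid(cloud('wrist',d));m=(d>0)&(h[...,2]<60)&(L[...,2]>50)&(L[...,2]<64)&(abs(L[...,0]-60)<12);print(m.sum(),np.percentile(L[m],[3,50,97],axis=0))"
```

```text
clock: 3.32
eef_pos: [606.7, -131.2, 205.3]
eef_rot: [-3.139, -0.0, 1.254]
wrist_force: [-10.7, 5.3, 7.1]
finger_gap: 0.5
finger_force: 5.8
[53.4950546  17.46315996 38.6955347 ] [  2.16300207 -11.8296725    6.93550751]
936 [[52.47120161 17.88662591 54.97699587]
 [59.9654798  38.22965849 61.2584039 ]
 [68.23039817 46.02319616 62.7250871 ]]
```

View pics/w2.png

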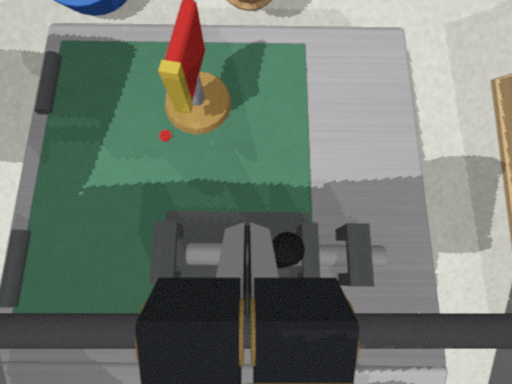

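The rod is through the keeper at (355,255) and the knob (288,249) is at about 38 mm. I'll press a touch further to be sure of the stop, then back off and rise.

```bash
python3 -m handwheel '0.07 -0.024 0 0 1;0 0 0 0 1;0 0 0 0 1'; python3 -m handwheel '-0.19 0.064 0 0 1;-0.19 0.064 0 0 1; -0.05 0.1 0.7 0 1; 0 0.2 0.9 0 1; 0 0.5 0.8 0 0.6;0 0 0 0 0.6; 0 0 0 0 0.6'; python3 -c "
from h import *
s=read_state();print(s['eef_pos'],s['wrist_force'])
p,d=camera('wrist');np.savez('w3.npz',p=p,d=d)
h=cv2.cvtColor(p,cv2.COLOR_RGB2HSV);L=lid(cloud('wrist',d));m=(d>0)&(h[...,2]<60)&(L[...,2]>56)&(L[...,2]<66)&(abs(L[...,0]-60)<12)&(L[...,1]>20)&(L[...,1]<60);print(m.sum(),np.percentile(L[m],[3,50,97],axis=0))"
```

```text
clock: 3.62
eef_pos: [607.1, -131.3, 205.3]
eef_rot: [-3.133, -0.0, 1.254]
wrist_force: [-32.4, 12.2, 16.2]
finger_gap: 0.8
finger_force: 17.4
clock: 4.2
eef_pos: [593.3, -95.0, 302.5]
eef_rot: [3.138, -0.0, 1.255]
wrist_force: [-0.1, -0.2, -0.2]
finger_gap: 17.1
finger_force: 0.0
[593.33688321 -95.04479102 302.52103104] [-0.09122412 -0.15653044 -0.17534708]
353 [[52.55810071 30.19406854 56.9902919 ]
 [60.07857764 37.66003036 59.2242006 ]
 [67.34779382 45.26785585 60.76948292]]
```

```bash
python3 -m handwheel '0.08 0.495 -0.485 -0.47 0.6;0.08 0.495 -0.485 -0.47 0.6;0.08 0.495 -0.485 -0.47 0.6;0.08 0.495 -0.485 -0.47 0.6;0 0 0 0 0.6' 10;  python3 -c "
from h import *
s=read_state();print(s['eef_pos'],s['eef_rot'],wor([-59,-20,62])-s['eef_pos'])
p,d=camera('wrist');cv2.imwrite('pics/w4.png',p[:,:,::-1]);np.savez('w4.npz',p=p,d=d)
h=cv2.cvtColor(p,cv2.COLOR_RGB2HSV);L=lid(cloud('wrist',d));H=h[...,0]
m=(d>0)&((H<6)|(H>174))&(h[...,1]>150)&(L[...,2]>60);print(m.sum(),np.percentile(L[m],[3,50,97],axis=0))"
```

```text
clock: 4.67
eef_pos: [604.1, -14.0, 217.3]
eef_rot: [-3.134, 0.003, 1.089]
wrist_force: [-0.0, -0.2, -0.7]
finger_gap: 37.7
finger_force: 0.0
[604.05119563 -13.99975589 217.3318165 ] [-3.13389432e+00  2.75781343e-03  1.08927785e+00] [  2.12548221  -1.82628406 -48.13824147]
865 [[-73.90429279 -24.97283086  67.71131732]
 [-54.22896056 -18.53682371  78.8123564 ]
 [-36.15686077 -12.58637328  80.30985652]]
```

View pics/w4.png

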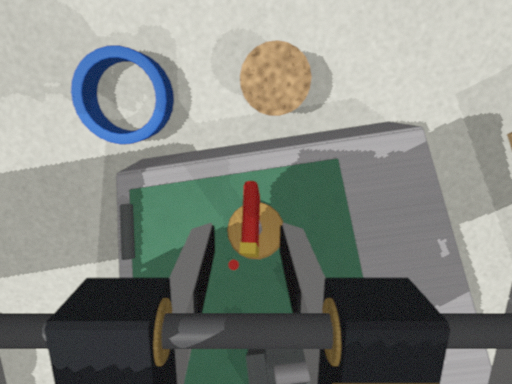

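The bow (250,215) is upright and centred between the fingertips. I'll descend and close.

```bash
python3 -m handwheel '0.03 -0.03 -0.6 0 0.6;0.02 -0.02 -0.6 0 0.6;0 0 0 0 0.8;0 0 0 0 1;0 0 0 0 1;0 0 0 0 1; 0 0 0 0 1' 12;  python3 -c "
from h import *
s=read_state();print(lid(s['eef_pos']),s['eef_rot'],s['wrist_force']@R,s['moment']@R)"
```

```text
clock: 5.3
eef_pos: [606.8, -18.2, 176.3]
eef_rot: [-3.14, 0.0, 1.09]
wrist_force: [-11.8, 3.2, 2.2]
finger_gap: 10.2
finger_force: 12.0
[-53.63736936 -18.64253643  67.09165365] [-3.14004096e+00  8.77602667e-05  1.08992123e+00] [  1.77451657 -12.2131806    1.55147964] [-1.95735915 -0.27095698  1.25906378]
```

```bash
python3 -m handwheel '0 0 0 0 0.7;0 0 0 0 0.7;0 0 0 0 0.7';  python3 -c "
from h import *
s=read_state();print(lid(s['eef_pos']),wor([-59.5,-20,64])-s['eef_pos'],s['wrist_force']@R)"
```

```text
clock: 5.55
eef_pos: [607.9, -18.6, 176.2]
eef_rot: [3.14, -0.001, 1.09]
wrist_force: [0.7, -0.3, -0.1]
finger_gap: 26.1
finger_force: 0.0
[-53.7201575  -17.51093022  67.06026403] [-1.24342742  4.08992332 -5.54018764] [ 0.03069002  0.72226074 -0.15831845]
```

```bash
python3 -m handwheel '-0.04 0.1 -0.14 0 0.7;0 0 0 0 0.7;0 0 0 0 1; 0 0 0 0 1;0 0 0 0 1; 0 0 0 0 1' 12;  python3 -c "
from h import *
s=read_state();print(lid(s['eef_pos']),wor([-59.5,-20,64])-s['eef_pos'],s['wrist_force']@R,s['moment'])"
```

```text
clock: 6.05
eef_pos: [606.0, -14.5, 169.6]
eef_rot: [3.141, -0.0, 1.09]
wrist_force: [1.3, -0.6, 0.8]
finger_gap: 10.5
finger_force: 11.9
[-59.86796654 -20.57287036  62.97431714] [6.04883101e-01 2.53038146e-04 1.07225068e+00] [0.50640777 1.3892511  0.61400354] [-0.13663646 -0.08053473  0.05113137]
```

```bash
cat > st.py <<'E'
from h import *
s=read_state();print(lid(s['eef_pos']).round(1),np.degrees(s['eef_rot'][2]).round(1),"F lid",(s['wrist_force']@R).round(1),"M",(s['moment']@R).round(2),s['finger_gap'].round(1),s['clock'])
d0=camera('wrist');p,d=d0;h=cv2.cvtColor(p,cv2.COLOR_RGB2HSV);L=lid(cloud('wrist',d));H=h[...,0]
m=(d>0)&(((H<6)|(H>174))&(h[...,1]>150)|(H>20)&(H<33)&(h[...,1]>150))&(L[...,2]>50)&(L[...,2]<85)&(abs(L[...,0]+55)<35)&(abs(L[...,1]+20)<35)
Q=L[m];zt=np.percentile(Q[:,2],97);Q=Q[Q[:,2]>zt-5];e=np.linalg.svd(Q[:,:2]-Q[:,:2].mean(0))[2][0];e*=np.sign(e[0])
print("top",zt.round(1),"key angle",np.arctan2(-e[1],e[0]).round(3),len(Q),Q.mean(0).round(1))
import sys
if len(sys.argv)>1:cv2.imwrite(sys.argv[1],p[:,:,::-1])
E
python3 st.py; python3 -m handwheel '0 0 0 0.9 1;0 0 0 0.9 1;0 0 0 1 1;0 0 0 1 1; 0 0 0 0 1;0 0 0 0 1'; python3 st.py
```

```text
clock: 6.55
eef_pos: [605.5, -14.3, 169.4]
eef_rot: [-3.141, -0.0, 1.419]
wrist_force: [-4.9, 1.6, 1.0]
finger_gap: 11.1
finger_force: 12.4Traceback (most recent call last):
  File "st.py", line 2, in <module>
    s=read_state();print(lid(s['eef_pos']).round(1),np.degrees(s['eef_rot'][2]).round(1),"F lid",(s['wrist_force']@R).round(1),"M",(s['moment']@R).round(2),s['finger_gap'].round(1),s['clock'])
                                                                                                                                                            ^^^^^^^^^^^^^^^^^^^^^
AttributeError: 'float' object has no attribute 'round'
Traceback (most recent call last):
  File "st.py", line 2, in <module>
    s=read_state();print(lid(s['eef_pos']).round(1),np.degrees(s['eef_rot'][2]).round(1),"F lid",(s['wrist_force']@R).round(1),"M",(s['moment']@R).round(2),s['finger_gap'].round(1),s['clock'])
                                                                                                                                                            ^^^^^^^^^^^^^^^^^^^^^
AttributeError: 'float' object has no attribute 'round'
```

```bash
sed -i "s/s\['finger_gap'\].round(1)/s['finger_gap']/" st.py; python3 st.py pics/w5.png
```

```text
[-60.  -21.1  62.8] 81.3 F lid [ 0.5 -5.2  0.8] M [-1.13 -0.05  0.56] 11.10767945633065 6.55
top 77.3 key angle -0.14 1655 [-53.2 -21.   75.8]
```

View pics/w5.png

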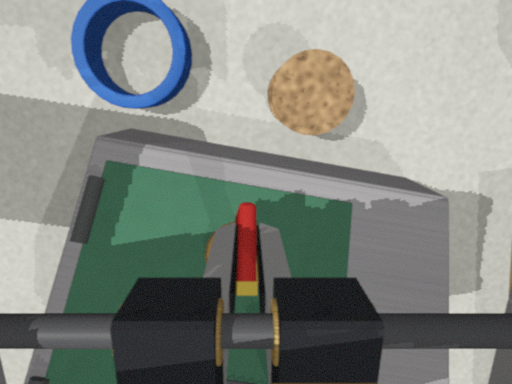

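Grip holds; the bow (247,250) followed to about −0.15. Now I'll press lightly along the axis.

```bash
python3 -m handwheel '-0.010 -0.030 -0.054 0 1;0 0 0 0 1;0 0 0 0 1' 15; python3 st.py;python3 -m handwheel '-0.004 -0.012 -0.022 0 1;0 0 0 0 1;0 0 0 0 1' 15; python3 st.py
```

```text
clock: 6.85
eef_pos: [605.8, -14.8, 168.6]
eef_rot: [3.14, -0.001, 1.418]
wrist_force: [-5.7, 6.7, 10.0]
finger_gap: 10.6
finger_force: 15.4
[-60.  -20.7  61.9] 81.3 F lid [ 1.1 -7.5 10.9] M [-1.53  0.74  0.79] 10.573973393545664 6.85
top 76.7 key angle -0.143 1635 [-53.2 -21.1  75.1]
clock: 7.15
eef_pos: [605.9, -14.9, 168.5]
eef_rot: [3.139, -0.002, 1.419]
wrist_force: [-6.1, 9.6, 15.4]
finger_gap: 10.8
finger_force: 15.6
[-60.1 -20.5  61.8] 81.3 F lid [ 1.5 -8.9 16.9] M [-1.7   1.17  0.86] 10.750560005740232 7.15
top 76.6 key angle -0.141 1622 [-53.2 -21.1  75.2]
```

```bash
python3 -m handwheel '-0.012 0.020 0.026 0 1;0 0 0 0 1;0 0 0 0 1'; python3 st.py;python3 -m handwheel '0 0 0 0.5 1;0 0 0 0.5 1;0 0 0 0 1'; python3 st.py; python3 -m handwheel '0 0 0 0.5 1;0 0 0 0.5 1;0 0 0 0 1'; python3 st.py
```

```text
clock: 7.45
eef_pos: [605.4, -14.7, 168.7]
eef_rot: [3.139, -0.001, 1.418]
wrist_force: [-2.5, 5.1, 8.0]
finger_gap: 10.4
finger_force: 15.3
[-60.  -21.1  62. ] 81.3 F lid [ 0.5 -3.9  9. ] M [-0.97  0.7   0.52] 10.391808941750414 7.45
top 76.7 key angle -0.14 1647 [-53.3 -21.   75.2]
clock: 7.75
eef_pos: [605.2, -14.6, 168.7]
eef_rot: [3.14, -0.001, 1.508]
wrist_force: [-4.3, 5.8, 9.7]
finger_gap: 11.0
finger_force: 16.3
[-60.  -21.3  62. ] 86.4 F lid [ 1.3 -5.9 10.5] M [-1.31  0.71  0.46] 11.044347978543739 7.75
top 76.7 key angle -0.185 1641 [-53.3 -21.1  75.2]
clock: 8.05
eef_pos: [605.1, -14.5, 168.7]
eef_rot: [3.14, -0.001, 1.596]
wrist_force: [-5.1, 7.1, 10.3]
finger_gap: 12.0
finger_force: 17.0
[-60.  -21.4  62. ] 91.4 F lid [ 0.8 -7.1 11.5] M [-1.48  0.74  0.51] 12.043665603714008 8.05
top 76.6 key angle -0.25 1661 [-53.2 -21.1  75.1]
```

```bash
python3 -m handwheel '-0.010 0.006 0.005 0.6 1;0 0 0 0.6 1;0 0 0 0 1'; python3 st.py;python3 -m handwheel '0 0 0 0.6 1;0 0 0 0.6 1;0 0 0 0 1'; python3 st.py
```

```text
clock: 8.35
eef_pos: [604.7, -14.3, 168.8]
eef_rot: [3.14, -0.001, 1.701]
wrist_force: [-4.0, 6.2, 9.1]
finger_gap: 12.3
finger_force: 17.2
[-60.  -21.9  62.1] 97.5 F lid [ 0.6 -5.7 10.2] M [-1.42  0.57  0.48] 12.28363489717559 8.35
top 76.4 key angle -0.338 1654 [-53.2 -21.1  74.9]
clock: 8.65
eef_pos: [604.1, -14.8, 167.9]
eef_rot: [-3.141, -0.0, 1.806]
wrist_force: [-5.0, 1.8, 2.2]
finger_gap: 12.6
finger_force: 16.0
[-59.9 -22.3  61. ] 103.5 F lid [ 1.  -5.4  2. ] M [-1.26 -0.24  0.54] 12.603488065331602 8.65
top 74.5 key angle -0.472 1641 [-53.2 -21.1  73. ]
```

Force dropped and the bow sank 2 mm more, so the slot is found. Pushing on in.

```bash
python3 -m handwheel '-0.010 -0.030 -0.054 0 1;0 0 0 0 1;-0.010 -0.030 -0.054 0 1;0 0 0 0 1;0 0 0 0 1'; python3 st.py;python3 -m handwheel '-0.010 -0.030 -0.054 0 1;0 0 0 0 1;-0.006 -0.018 -0.032 0 1;0 0 0 0 1;0 0 0 0 1'; python3 st.py
```

```text
clock: 9.12
eef_pos: [603.1, -17.5, 162.9]
eef_rot: [-3.14, -0.0, 1.802]
wrist_force: [-5.8, 0.4, 0.4]
finger_gap: 12.3
finger_force: 15.8
[-59.9 -22.4  55.3] 103.2 F lid [ 1.5 -5.7 -0.3] M [-1.18 -0.34  0.47] 12.318183023810066 9.1167
top 69.0 key angle -0.473 1642 [-53.1 -21.   67.4]
clock: 9.58
eef_pos: [603.1, -18.8, 160.8]
eef_rot: [3.141, -0.001, 1.802]
wrist_force: [-4.2, 5.8, 8.5]
finger_gap: 12.8
finger_force: 16.6
[-59.9 -22.   52.8] 103.3 F lid [ 0.7 -5.9  9.5] M [-1.5   0.42  0.64] 12.807625616710999 9.5833
top 66.7 key angle -0.47 1627 [-53.1 -21.1  65.3]
```

```bash
python3 -m handwheel '0.003 0.009 0.017 -0.8 1;0 0 0 -0.8 1;0 0 0 -0.8 1;0 0 0 -0.8 1;0 0 0 -0.8 1;0 0 0 -0.8 1;0 0 0 0 1' 25; python3 st.py;python3 -m handwheel '0.01 -0.003 0 -0.8 1;0 0 0 -0.8 1;0 0 0 -0.8 1;0 0 0 -0.8 1;0 0 0 0 1'; python3 st.py
```

```text
clock: 10.22
eef_pos: [603.7, -18.6, 161.2]
eef_rot: [3.14, -0.001, 1.381]
wrist_force: [1.5, 5.1, 4.9]
finger_gap: 10.0
finger_force: 24.5
[-60.1 -21.5  53.4] 79.1 F lid [-2.2 -0.2  6.9] M [-0.34  0.79  0.27] 10.045519805311802 10.2167
top 67.3 key angle -0.145 1666 [-53.3 -21.   65.6]
clock: 10.68
eef_pos: [604.5, -19.1, 161.1]
eef_rot: [3.139, -0.001, 1.104]
wrist_force: [3.9, 3.0, 2.2]
finger_gap: 9.6
finger_force: 25.6
[-59.9 -20.6  53.2] 63.3 F lid [-2.5  2.8  3.9] M [ 0.84  0.63 -0.1 ] 9.62747941765725 10.6833
top 68.9 key angle 0.088 1532 [-52.7 -20.9  65.9]
```

```bash
python3 -m handwheel '0 0 0 -0.8 1;0 0 0 -0.8 1;0 0 0 -0.8 1;0 0 0 -0.8 1;0 0 0 0 1'; python3 st.py;python3 -m handwheel '0.008 -0.003 0 -0.8 1;0 0 0 -0.8 1;0 0 0 -0.8 1;0 0 0 -0.8 1;0 0 0 0 1'; python3 st.py
```

```text
clock: 11.15
eef_pos: [605.1, -19.1, 161.6]
eef_rot: [3.138, -0.003, 0.825]
wrist_force: [6.9, 3.3, 3.9]
finger_gap: 11.7
finger_force: 27.0
[-59.8 -20.   53.7] 47.3 F lid [-2.7  5.5  6.1] M [ 1.32  0.77 -0.36] 11.675054786390401 11.15
top 67.3 key angle 0.311 1609 [-53.  -20.7  65.6]
clock: 11.62
eef_pos: [606.0, -19.3, 162.2]
eef_rot: [3.138, -0.006, 0.546]
wrist_force: [9.3, 2.9, 5.7]
finger_gap: 12.5
finger_force: 27.4
[-59.6 -19.1  54.3] 31.3 F lid [-2.2  7.9  7.8] M [ 1.62  0.92 -0.52] 12.534273765671504 11.6167
top 66.8 key angle 0.574 1603 [-53.1 -20.6  65.3]
```

```bash
python3 -m handwheel '0.006 -0.002 0 -0.8 1;0 0 0 -0.7 1;0 0 0 0 1;0 0 0 0 1'; python3 st.py;python3 -m handwheel '0 0 0 -0.8 1;0 0 0 -0.7 1;0 0 0 0 1;0 0 0 0 1'; python3 st.py pics/w6.png
```

```text
clock: 12.0
eef_pos: [606.4, -19.5, 162.5]
eef_rot: [3.138, -0.007, 0.419]
wrist_force: [10.5, 3.0, 7.7]
finger_gap: 12.6
finger_force: 27.5
[-59.4 -18.6  54.5] 24.0 F lid [-1.5  9.   9.7] M [ 1.71  0.86 -0.63] 12.633310383495235 12.0
top 66.9 key angle 0.7 1561 [-53.  -20.7  65.5]
clock: 12.38
eef_pos: [606.6, -19.5, 162.6]
eef_rot: [3.139, -0.008, 0.288]
wrist_force: [11.2, 1.9, 7.7]
finger_gap: 13.7
finger_force: 30.1
[-59.4 -18.4  54.6] 16.5 F lid [-0.8 10.   9.4] M [ 2.17  0.9  -0.51] 13.74612310522366 12.3833
top 66.9 key angle 0.738 1533 [-53.  -20.6  65.4]
```

View pics/w6.png

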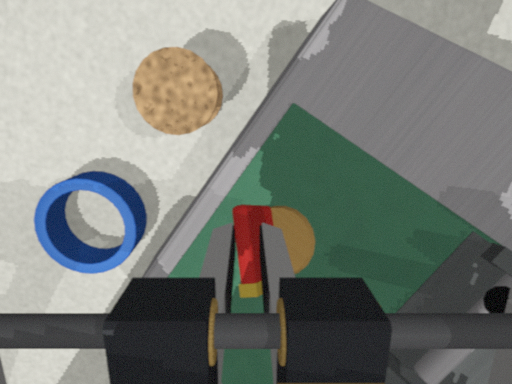

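The key is at its stop (0.74, level with the red dot's direction) and sunk in. Releasing and rising.

```bash
python3 -m handwheel '0 0 0 0 0.8;0 0 0 0 0.6;0 0 0 0 0.5;0 0 0 0 0.5;0 0 0 0 0.5;0 0 0 0 0.5;0 0 0.5 0 0.5;0 0 0.8 0 0.5;0 0 1 0 0.5;0 0 1 0 0.5;0 0 0 0 0.5;0 0 0 0 0.5'; python3 st.py pics/w7.png
```

```text
clock: 13.43
eef_pos: [604.6, -19.4, 294.6]
eef_rot: [3.14, -0.004, 0.287]
wrist_force: [-0.3, -0.3, -0.1]
finger_gap: 46.8
finger_force: 0.0
[  7.1 -20.4 168.7] 16.4 F lid [ 0.3 -0.2 -0.3] M [-0.06 -0.11  0.03] 46.83564925920793 13.4333
top 64.8 key angle 0.722 495 [-54.  -21.6  63.3]
```

View pics/w7.png

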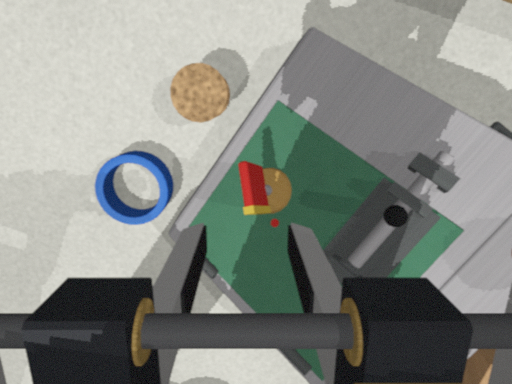

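The key reads about 0.72 and is sunk in, with its yellow edge (263,210) facing the red dot (275,223). The bolt runs through the keeper (433,172), and the gripper is clear.

```bash
python3 -c "
from cell import *
print(sign_off())"
```

```text
the job is handed in; nothing more can be done
None
```

I pushed the bolt home, sank the key and turned it clockwise to its stop (about 0.72 rad), then let go with the gripper clear. The job is handed in at about 13.5 s; `sign_off` gave no verdict.

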